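# Pop a clip-on module off its rail and lock it in the transit tray

## Robot

A 6-joint arm with a two-finger parallel gripper is mounted at the origin on the work surface. World frame = base frame: x ahead of the robot, y to its left, z up, the work surface at z = 0. Lengths are in m, angles in rad, forces in N, time in s.
With the tool pointing down it reaches from about 0.35 to 0.85 m from the base axis. Payload 8.1 kg.
Tool frame: the origin (TCP) lies on the centre line of the jaws, within the pads' length; the fingertips stand 17 mm ahead of it and the grasp point (between the pads) lies 2 mm behind it; z points along the fingers, y is the line along which they close (so a half turn about z gives the same grasp; the last joint's range is limited). The gripper opens to 93 mm and grips with 3 to 60 N. Pads are 15 mm wide; open, the fingers measure 128 mm over their backs; the gripper's body (75 mm by 188 mm) begins 65 mm behind the grasp point.
Start: joints at [-1.242, 0.13, 1.488, -0, 1.523, -0.085], TCP at [0.241, -0.549, 0.236] pointing down, gripper open.
Joint ranges: [-2.96, 2.96], [-0.89, 2.26], [0.02, 2.5], [-1.34, 4.48], [0, 2.73], [-2.66, 2.66]. Speed limits (rad/s): [2.39, 2.39, 2.79, 3.14, 3.14, 3.14].

## Interface

Orientations are given as a rotation vector (axis times angle).
In Python, from plant import telemetry, viewer, order gives the robot as it stands.
- The arm moves only by the tool send_rows, never from a script. Its argument "plan" is a list that holds one entry, the list of rows, each a list of 5 numbers: the closure, from -1 (fully open) to 1 (shut), then the shift along the world's x, y, z normalised to -1 to 1, where 1 is 0.2 m, then the turn about the world's z normalised to -1 to 1, where 1 is 60 degrees. A call has 1 to 20 rows; each row is the pose to reach, as a shift and turn from the pose commanded when the call began; what a row does not reach only later rows make up. A row lasts 1/12 s, in which the tool goes at most 41.7 mm and 7.16 degrees, less where a joint would pass 70% of its speed; a pose out of reach is approached as far as the arm can. A call with a number of a shift or a turn outside -1 to 1 is refused whole. A call with a gripper value outside its range is refused whole. The fingers move at their own pace and stop on an object; "force" is the grip in N (left out, the last holds). Time passes only in rows, so rows that repeat a pose let the fingers close. It gives the time, the measured TCP pose, the force, the opening and the grip force at its end, in the units of the state.
- telemetry.read_state(): the state, without advancing time (a new reading comes with each control period).
- viewer.read_camera(name): name is "scene" or "top" or "wrist"; returns (picture, depth): 384x512x3 uint8, blue, green, red; 384x512 float32, m along the optical axis (not along the pixel's ray), 0 where there is no reading.
- viewer.calibration(name): a dict with "camera_matrix" (3x3 intrinsics, pixels), "extrinsics" (4x4, takes a point from camera to world coordinates); the wrist camera has in their place "hand_eye" (4x4, takes a point from camera to tool coordinates, whose origin is the TCP and whose axes are the flange's). Camera axes: x right, y up, looking along -z (the intrinsics and any distortion apply to the point x, -y, -z); pixel columns grow to the right and rows downward; lengths in m; the calibration is good to about 2 mm. A picture is of the moment at which its call begins: read the wrist's pose just before it. calibration takes no time and is no camera call.
- order.close_job(): hands the job in; it is judged then, once.
The state is a dict: "t": time; "q": joint angles; "dq": joint speeds; "joint_torque": joint torques, N m; "tool_pos": TCP position; "orientation": TCP orientation; "force": force on the tool from outside, world axes, zero at the start; "wrist_torque": the same for the moment, N m; "opening": finger opening in m; "gripper_force": force on a finger pad.
Only numpy, scipy, OpenCV 4.12 (cv2) and the standard library are available. Lean on these libraries where they do the work, as an engineer would, in place of code of your own. Each camera call takes 0.05 s, during which the arm holds its last target. There are 200 camera calls.

## Task

The van is about to leave: take the orange module off the analyser rail and stow it. Free it by pressing down gently on its black tail until the other end pops up past the sprung roller catch, without forcing the tail hard onto the bump stop below it, and let go so that it stays propped on the catch with its vee still on the rail; then lift it off and set it down flat in the blue transit tray without dropping it. Finally swing the yellow keeper bar shut across it until it clicks fully home, and leave the other two modules clipped where they are.

Things in the scene. Friction and masses are not known exactly. Their poses are not given: they have to be found in the camera images.
- module: Orange clip-on module, 0.25-0.5 kg, on one of the rail's 3 places. Body 122 mm long (x -62 to 60), 50 wide (y), 52 high; flat sides free from z 16 to 52 mm. Origin: centre of its underside (foot bottoms). x along it: black tail at -x towards the robot, steel lip at +x. Centre of mass x about -8 mm. Clipped: level, underside 20 mm over the table.
- module_tail (a point): Pressing spot on top of the tail: module x = -100, z = 52 mm. The tail is 40 wide, 10 thick, x -62 to -112 mm. Here 15-25 N is needed: force grows over the first 2-5 mm, then drops as the far end jumps over the roller by itself; the tail then sits 6-8 mm lower. It meets the bump stop after about 13 mm.
- module_vee (a point): Vee groove across the underside (module x = -48, z = 2 mm) that sits on the rail and is the pivot. This point coincides with the rail's axis when seated. It is an open vee: the module lifts straight up off the rail.
- module_lip (a point): Middle of the 10 mm round steel lip at the far end (module x = 61, z = 12 mm), under the roller when clipped. Popped up, it rests on top of the roller, 13 to 16 mm higher, the module tilted about 0.12 rad tail down; it stays so, and can then be lifted straight off. A shove down or a fall clips it in again.
- blank_a: Blue module with a grey tail, same shape as the orange one, loose but clipped on the same rail; to be left alone. Origin: centre of its underside.
- blank_b: White module with a grey tail, same shape as the orange one, loose but clipped on the same rail; to be left alone. Origin: centre of its underside.
- dock: Fixed grey dock, base plate 225 x 310 mm, 10 thick. Origin: on the table under the middle of the row of modules; x as the modules' x, y along the rail. Module places at x = 0, y = -95, 0, +95 mm, underside 20 mm up. The far feet rest on a ledge.
- rail (a point): Middle of the axis of the round steel rail, 12 mm thick, 300 long, along the dock's y; dock x = -48, 22 mm up.
- catch_line (a point): Middle of the axis at rest of the yellow sprung roller, 12 mm thick, along the dock's y (dock x = 69, 40 mm up), one for all three modules. It gives way towards the dock's +x (4.8 N preload, 0.6 N/mm, up to 8 mm) and springs back.
- bump_stop (a point): Middle of the top of the black rubber bump stop, a 12 mm bar along the dock's y under the tails (dock x = -112 to -100), 49 mm up.
- tray: Fixed blue open tray 180 x 90 x 26 mm (x, y, z), walls and floor 5 mm, inside 170 x 80: the module lies lengthwise in it, its tail over an end wall. Origin: on the table under its centre. Keeper hinge post at x = 40, y = 62 mm, 64 high; latch post at x = 36, y = -84 mm, 64 high, with an end stop on it at x = 54, to 85 high.
- bead_rest (a point): Small brass sprung bead on the latch post. Near 0.14 rad the bar's round end meets it; about 6-8 N at the bar's end pushes past it, then the bar clicks home at 0 against a rigid stop and the bead holds it.
- keeper (a joint): Yellow keeper bar's angle (rad) about a vertical hinge. 0 = shut, across the tray at x = 40 mm. At q the bar points along (-sin q, -cos q) in the tray's x, y. Range 0 to 2.2, starts at 1.6 to 2.1, stays where left. Bar 125 mm from hinge axis to its round end, 10 thick, 20 high: 64 to 84 mm over the table (a module in the tray is 57 high).
- keeper_hinge (a point): Point on the keeper bar's hinge axis, 74 mm above the table (mid-height of the bar).
- keeper_tip (a point): Centre of the keeper bar's round free end (12 mm thick), mid-height of the bar.
Things that resemble listed ones, but are neither listed nor needed, are in the scene too. There is more than one size of the module; the job needs the middle-sized.

How it is judged:
By the outcome, as a careful person would: the job done as asked, in the order asked, and still so for the second after the job is handed in, with the robot touching nothing.
It also fails if it takes over 72 s, if anything falls off the work surface, if the arm or the gripper's body presses on something with over 40 N, if the wrist force passes 120 N, or if a joint passes its speed limit or range.

## Working session

There is one attempt and no reset: what is moved stays moved. The work goes in short steps, Python scripts to look and compute and a tool call to move; the robot and the scene stay as the last step left them, time stands still between calls to the robot, and variables do not carry over. Pictures are saved under pics/ and viewed, at most 10 in all, crops included, and the job is handed in when it is done.

Besides the shell and the picture viewer there is one more tool, called as a command line: name --argument value ..., lists and objects as JSON in quotes. send_rows: Moves the arm, as the interface text tells. Scaled input: -1 to 1 covers 0.2 m each way for a shift and 60 degrees each way for a turn. Its arguments: {"type":"object","properties":{"plan":{"type":"array"},"force":{"type":"number"}},"required":["plan"]}

```bash
ls; mkdir -p pics; cat > h.py <<'E'
import numpy as np, cv2
from plant import telemetry, viewer, order
def shot(n,f):
    s=telemetry.read_state(); im,d=viewer.read_camera(n); cv2.imwrite('pics/'+f+'.png',im); np.save('pics/'+f+'.npy',d)
    np.save('pics/'+f+'_p.npy',np.r_[s['tool_pos'],s['orientation']]); return im,d
def ext(n,f):
    c=viewer.calibration(n); K=np.array(c['camera_matrix'])
    if n=='wrist':
        p=np.load('pics/'+f+'_p.npy'); T=np.eye(4); T[:3,:3]=cv2.Rodrigues(p[3:])[0]; T[:3,3]=p[:3]; E=T@np.array(c['hand_eye'])
    else: E=np.array(c['extrinsics'])
    return K,E,c
def pt(n,f,u,v,r=1):
    K,E,c=ext(n,f); d=np.load('pics/'+f+'.npy')[v-r:v+r+1,u-r:u+r+1]; d=np.median(d[d>0])
    return (E@np.r_[(u-K[0,2])/K[0,0]*d,-(v-K[1,2])/K[1,1]*d,-d,1])[:3]
def ray(n,f,u,v,z):
    K,E,c=ext(n,f); r=E[:3,:3]@np.r_[(u-K[0,2])/K[0,0],-(v-K[1,2])/K[1,1],-1]; o=E[:3,3]
    return o+r*(z-o[2])/r[2]
E
python3 - <<'E'
from h import *
for n in ('top','scene'):
    shot(n,n+'0'); K,X,c=ext(n,n+'0'); print(c)
a=cv2.imread('pics/top0.png');b=cv2.imread('pics/scene0.png')
cv2.imwrite('pics/top0v.png',cv2.resize(a,(800,600)));cv2.imwrite('pics/scene0v.png',cv2.resize(b,(800,600)))
print(telemetry.read_state(),viewer.calibration('wrist'))
E
```

```text
pics
{'camera_matrix': array([[375.95651691,   0.        , 253.44364008],
       [  0.        , 375.95651691, 191.17222913],
       [  0.        ,   0.        ,   1.        ]]), 'extrinsics': array([[ 0.00994462,  0.99215773, -0.12459591,  0.36332395],
       [-0.99994977,  0.00971123, -0.00248039,  0.00477868],
       [-0.00125096,  0.12461432,  0.99220447,  1.01107907],
       [ 0.        ,  0.        ,  0.        ,  1.        ]])}
{'camera_matrix': array([[376.48237917,   0.        , 257.31332995],
       [  0.        , 376.48237917, 191.82013565],
       [  0.        ,   0.        ,   1.        ]]), 'extrinsics': array([[ 0.48978349, -0.76370434,  0.42055654,  0.8925769 ],
       [ 0.87184346,  0.42961577, -0.23520048, -0.20615992],
       [-0.00105409,  0.48185679,  0.87624935,  0.87664243],
       [ 0.        ,  0.        ,  0.        ,  1.        ]])}
{'t': 0.1, 'q': array([-1.24243812e+00,  1.31098385e-01,  1.48914290e+00,  1.86746611e-05,
        1.52303424e+00, -8.53700821e-02]), 'dq': array([ 0.00201035,  0.0006833 , -0.0021577 , -0.00054841, -0.00204639,
        0.0005419
[... 275 characters left out ...]
force': array([ 0.00309982, -0.30434011, -0.62484779]), 'wrist_torque': array([-0.00036024, -0.03424598,  0.03489639]), 'gripper_force': 0.0, 'opening': 0.09312956843923112} {'camera_matrix': array([[268.74518527,   0.        , 256.11067411],
       [  0.        , 268.74518527, 189.16182925],
       [  0.        ,   0.        ,   1.        ]]), 'hand_eye': array([[-7.59639048e-04,  9.70515170e-01,  2.41038850e-01,
         6.52132543e-02],
       [ 9.99999711e-01,  7.40605245e-04,  1.69558570e-04,
         9.23863604e-04],
       [-1.39554718e-05,  2.41038909e-01, -9.70515453e-01,
        -1.48664221e-01],
       [ 0.00000000e+00,  0.00000000e+00,  0.00000000e+00,
         1.00000000e+00]])}
```

View pics/top0v.png

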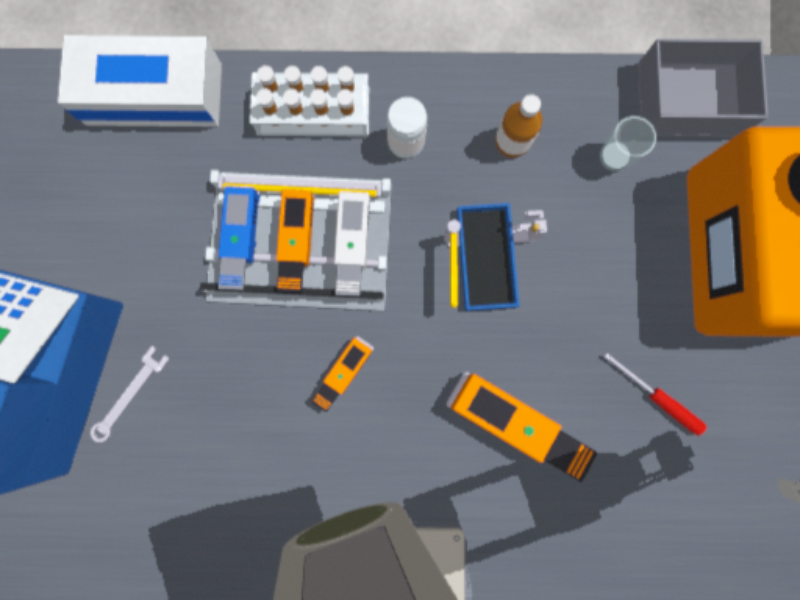

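View pics/scene0v.png

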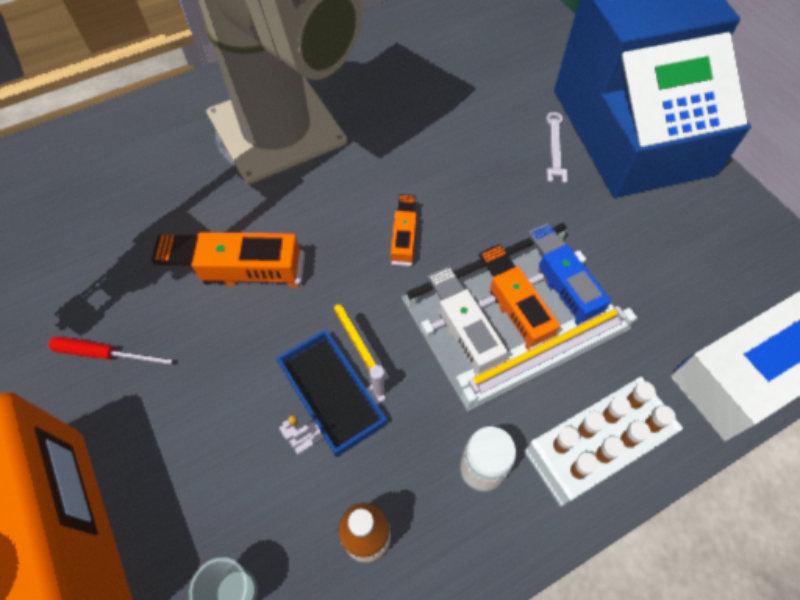

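The middle-sized orange module is in the dock's middle place (800×600 top view, 292,240), the tray is at (487,257), and the keeper runs from the hinge at (454,227) to the tip at (454,303). The small and large orange modules lying loose are decoys.

```bash
python3 - <<'E'
from h import *
np.set_printoptions(precision=4,suppress=True)
for nm,u,v in [('lipend',295,192),('green',292,242),('tail',290,278),('blue g',235,239),('white g',350,245),('hinge',454,227),('tip',454,303),('trayTL',461,207),('trayTR',507,207),('trayBR',516,304),('trayBL',470,308),('latch',522,232),('bead',540,226),('railL',211,255),('railR',382,262)]:
    print(nm,pt('top','top0',round(u*.64),round(v*.64),0), ray('top','top0',u*.64,v*.64,.07))
E
```

```text
lipend [0.6579 0.1757 0.0679] [0.6576 0.1758 0.07  ]
green [0.5726 0.1774 0.0717] [0.5733 0.1781 0.07  ]
tail [0.5136 0.1785 0.0694] [0.5137 0.1794 0.07  ]
blue g [0.5767 0.2719 0.0723] [0.5774 0.2715 0.07  ]
white g [0.5685 0.0831 0.0709] [0.5692 0.0832 0.07  ]
hinge [ 0.5978 -0.0864  0.0854] [ 0.6009 -0.0868  0.07  ]
tip [ 0.4741 -0.0866  0.0798] [ 0.4754 -0.0865  0.07  ]
trayTL [ 0.6487 -0.1031  0.0262] [ 0.6347 -0.0984  0.07  ]
trayTR [ 0.6508 -0.182   0.0216] [ 0.6355 -0.1741  0.07  ]
trayBR [ 0.4789 -0.1948  0.0257] [ 0.4748 -0.1864  0.07  ]
trayBL [ 0.4729 -0.1184  0.0246] [ 0.4676 -0.1122  0.07  ]
latch [ 0.6111 -0.2121  0.004 ] [ 0.5936 -0.1981  0.07  ]
bead [ 0.6011 -0.2269  0.0773] [ 0.604  -0.2278  0.07  ]
railL [0.5584 0.3219 0.0321] [0.5504 0.3095 0.07  ]
railR [0.5486 0.0329 0.0276] [0.5415 0.0305 0.07  ]
```

send_rows --plan '[[[-1,0.3,1,0.1,-0.43],[-1,0.3,1,0.1,-0.43],[-1,0.3,1,0.1,-0.43],[-1,0.3,1,0.1,-0.43],[-1,0.3,1,0.1,-0.43],[-1,0.3,1,0.1,-0.43],[-1,0.3,1,0.1,-0.43]]]'

```text
t: 0.68
tool_pos: [0.3021, -0.3478, 0.256]
orientation: [3.14, -0.052, 0.001]
force: [0.3, -1.3, 0.1]
opening: 0.0932
gripper_force: 0.0
```

send_rows --plan '[[[-1,0.95,1,0,0],[-1,0.95,1,0,0],[-1,0.95,1,0,0],[-1,0.95,1,0,0],[-1,0.95,1,0,0],[-1,0.95,1,0,0],[-1,0.95,1,0,0],[-1,0.95,1,0,0],[-1,0.95,1,0,0]]]'

```text
t: 1.43
tool_pos: [0.4918, -0.1494, 0.2547]
orientation: [-3.141, 0.054, 0.003]
force: [-1.3, -0.1, 0.5]
opening: 0.0927
gripper_force: 0.0
```

```bash
python3 - <<'E'
from h import *
s=telemetry.read_state();print(s['t'],s['tool_pos'],s['orientation'],s['q'])
a,_=shot('wrist','wB'); cv2.imwrite('pics/wBv.png',cv2.resize(a,(800,600),interpolation=cv2.INTER_CUBIC))
E
```

```text
1.4333 [ 0.49178615 -0.14936858  0.25467564] [-3.14107050e+00  5.40455868e-02  2.66934860e-03] [-3.94250362e-01 -1.09699401e-01  1.69541515e+00 -5.73564706e-04
  1.55747759e+00  1.21096288e+00]
```

View pics/wBv.png

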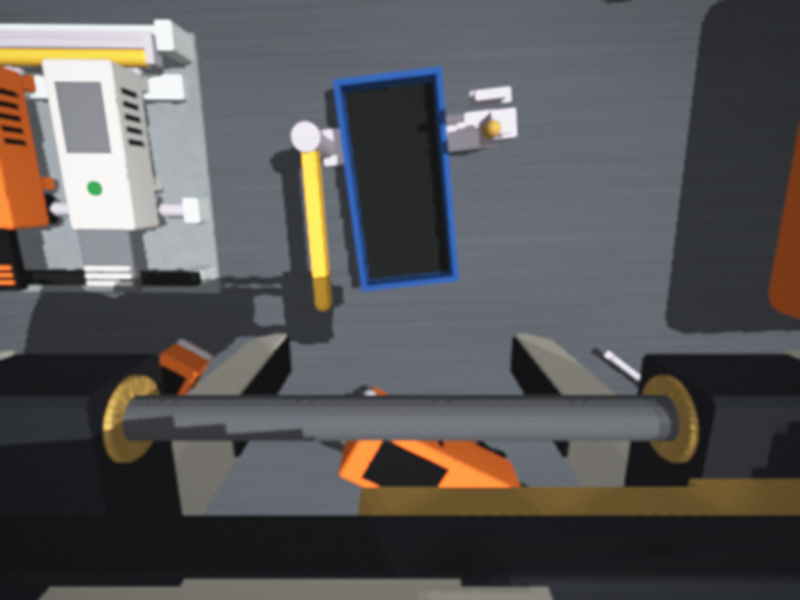

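The tray's outer rim corners are at (335,80), (440,69), (458,278), (364,290), the hinge at (305,136), the keeper tip at (322,303) and the bead at (493,128). Next I'll look at the dock.

send_rows --plan '[[[-1,0,1,0,0],[-1,0,1,0,0],[-1,0,1,0,0],[-1,0,1,0,0],[-1,0,1,0,0],[-1,0,1,0,0]]]'

```text
t: 1.98
tool_pos: [0.4908, 0.0539, 0.2556]
orientation: [-3.139, 0.054, 0.0]
force: [0.4, -0.4, 0.5]
opening: 0.0929
gripper_force: 0.0
```

send_rows --plan '[[[-1,-0.15,0.62,0,0],[-1,-0.15,0.62,0,0],[-1,-0.15,0.62,0,0],[-1,-0.15,0.62,0,0],[-1,-0.15,0.62,0,0],[-1,-0.15,0.62,0,0]]]'

```text
t: 2.48
tool_pos: [0.4618, 0.1728, 0.2555]
orientation: [3.14, -0.058, 0.0]
force: [-0.8, 0.1, 0.4]
opening: 0.0925
gripper_force: 0.0
```

```bash
python3 - <<'E'
from h import *
s=telemetry.read_state();print(s['t'],s['tool_pos'],s['orientation'],s['q'])
a,_=shot('wrist','wA'); cv2.imwrite('pics/wAv.png',cv2.resize(a[:240,100:420],(800,600),interpolation=cv2.INTER_CUBIC))
E
```

```text
2.4833 [0.46176101 0.17284376 0.25549865] [ 3.13996310e+00 -5.84980030e-02  8.93250189e-05] [ 2.54917326e-01 -1.69849776e-01  1.74847988e+00 -1.05975859e-03
  1.56320081e+00  1.86297783e+00]
```

View pics/wAv.png

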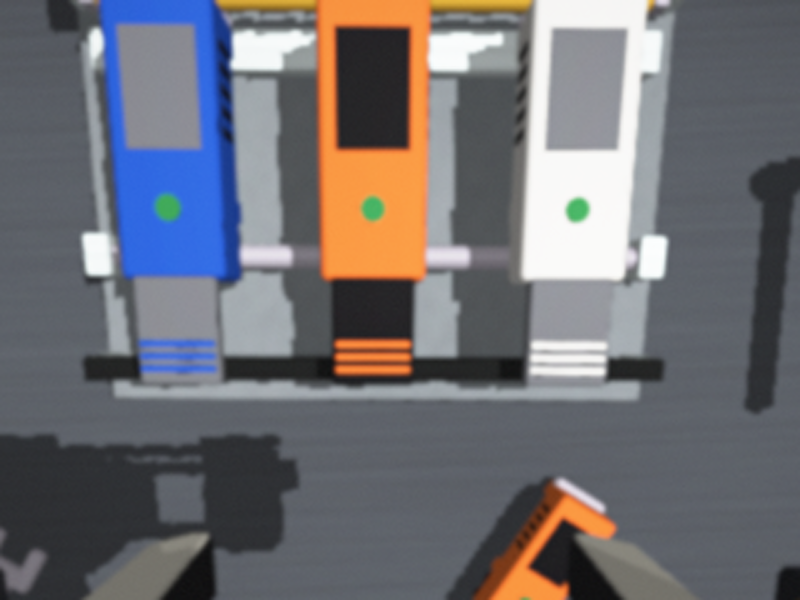

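The orange module's body rear edge is at (322–425, 279), its tail end at (333–412, 377), and the green dots are at (167,208), (373,209), (577,210) in this 2.5x crop.

```bash
python3 - <<'E'
from h import *
np.set_printoptions(precision=4,suppress=True)
def A(u,v,z): return ray('wrist','wA',100+u/2.5,v/2.5,z)
def B(u,v,z): return ray('wrist','wB',u*.64,v*.64,z)
for n,u,v in [('rearL',322,279),('rearR',425,279),('tailL',333,377),('tailR',412,377),('gB',167,208),('gO',373,209),('gW',577,210),('postL',97,255),('postR',652,257)]:
    print(n,A(u,v,.072), pt('wrist','wA',round(100+u/2.5),round(v/2.5)))
def tri(ra,rb):
    P,D=[],[]
    for (n,f,u,v) in (ra,rb):
        K,E,c=ext(n,f);o=E[:3,3];d=ray(n,f,u,v,0)-o;P.append(o);D.append(d/np.linalg.norm(d))
    M=sum(np.eye(3)-np.outer(d,d) for d in D);b=sum((np.eye(3)-np.outer(d,d))@o for o,d in zip(P,D));return np.linalg.solve(M,b)
print('tri gO',tri(('wrist','wA',100+373/2.5,209/2.5),('top','top0',292*.64,242*.64)))
print('tri gW',tri(('wrist','wA',100+577/2.5,210/2.5),('wrist','wB',95*.64,188*.64)))
T=np.array([B(335,80,.026),B(440,69,.026),B(458,278,.026),B(364,290,.026)])[:,:2]
print('tray',T,'ctr',T.mean(0)); dx=(T[0]+T[1]-T[2]-T[3])/2; print('yaw',np.arctan2(dx[1],dx[0]),np.linalg.norm(dx)); dy=(T[0]+T[3]-T[1]-T[2])/2;print(np.arctan2(-dy[0],dy[1]),np.linalg.norm(dy))
print('hinge',B(305,136,.088),pt('wrist','wB',195,87),'tip',B(322,303,.084),pt('wrist','wB',206,193),'bead',B(493,128,.074),pt('wrist','wB',315,82))
print('tri tip',tri(('wrist','wB',322*.64,303*.64),('top','top0',454*.64,303*.64)),'trayBR',tri(('wrist','wB',458*.64,278*.64),('top','top0',518*.64,305*.64)))
E
```

```text
rearL [0.5411 0.2008 0.072 ] [0.5431 0.2065 0.0099]
rearR [0.5392 0.1519 0.072 ] [0.5409 0.1487 0.0099]
tailL [0.4946 0.1983 0.072 ] [0.4941 0.1988 0.069 ]
tailR [0.4931 0.1595 0.072 ] [0.4927 0.1592 0.0698]
gB [0.5754 0.2707 0.072 ] [0.5756 0.2703 0.0724]
gO [0.5714 0.1752 0.072 ] [0.5709 0.1754 0.0724]
gW [0.5674 0.0805 0.072 ] [0.5673 0.0804 0.0724]
postL [0.556  0.3061 0.072 ] [0.5594 0.3223 0.0318]
postR [0.5452 0.0446 0.072 ] [0.5471 0.029  0.0313]
tri gO [0.5694 0.1749 0.0872]
tri gW [0.5676 0.0804 0.0714]
tray [[ 0.6475 -0.1026]
 [ 0.6527 -0.1888]
 [ 0.4781 -0.2032]
 [ 0.4698 -0.1165]] ctr [ 0.562  -0.1528]
yaw 0.07997630496867218 0.17667646830681782
0.07747344490995521 0.08672889486597515
hinge [ 0.5974 -0.0871  0.088 ] [ 0.5975 -0.0868  0.0876] tip [ 0.474  -0.0885  0.084 ] [ 0.4751 -0.0884  0.0837] bead [ 0.5998 -0.2227  0.074 ] [ 0.5984 -0.2198  0.0849]
tri tip [ 0.4736 -0.0865  0.0793] trayBR [ 0.4782 -0.2014  0.0237]
```

send_rows --plan '[[[1,0.205,0.025,-0.2,0],[1,0.205,0.025,-0.4,0],[1,0.205,0.025,-0.55,0],[1,0.205,0.025,-0.65,0],[1,0.205,0.025,-0.72,0],[1,0.205,0.025,-0.75,0],[1,0.205,0.025,-0.75,0],[1,0.205,0.025,-0.75,0],[1,0.205,0.025,-0.75,0]]]' --force 20

```text
t: 3.28
tool_pos: [0.5037, 0.1792, 0.1074]
orientation: [-3.14, 0.059, -0.004]
force: [-0.2, 0.4, 0.2]
opening: 0.0378
gripper_force: 0.0
```

send_rows --plan '[[[1,0,0,-0.02,0],[1,0,0,-0.04,0],[1,0,0,-0.055,0],[1,0,0,-0.065,0],[1,0,0,-0.07,0],[1,0,0,-0.07,0],[1,0,0,-0.07,0],[1,0,0,-0.07,0]]]'

```text
t: 3.95
tool_pos: [0.5023, 0.1797, 0.0917]
orientation: [-3.141, 0.057, -0.0]
force: [0.5, -0.4, -0.6]
opening: 0.001
gripper_force: 0.0
```

send_rows --plan '[[[1,0,0,-0.004,0],[1,0,0,-0.008,0],[1,0,0,-0.012,0],[1,0,0,-0.016,0],[1,0,0,-0.016,0]]]'

```text
t: 4.37
tool_pos: [0.5023, 0.1797, 0.0891]
orientation: [-3.141, 0.057, 0.0]
force: [-3.6, -0.4, 6.8]
opening: 0.0007
gripper_force: 3.2
```

send_rows --plan '[[[1,0,0,-0.0025,0],[1,0,0,-0.005,0],[1,0,0,-0.0075,0],[1,0,0,-0.0075,0]]]'

```text
t: 4.7
tool_pos: [0.5023, 0.1798, 0.0888]
orientation: [-3.141, 0.057, 0.0]
force: [-9.2, -2.2, 17.8]
opening: 0.0003
gripper_force: 8.8
```

send_rows --plan '[[[1,0,0,-0.0025,0],[1,0,0,-0.005,0],[1,0,0,-0.005,0]]]'

```text
t: 4.95
tool_pos: [0.5023, 0.1799, 0.0886]
orientation: [-3.141, 0.057, 0.0]
force: [-13.9, -3.2, 25.7]
opening: 0.0005
gripper_force: 12.7
```

send_rows --plan '[[[1,-0.004,0,0,0],[1,-0.008,0,0,0],[1,-0.008,0,0,0]]]'

```text
t: 5.2
tool_pos: [0.5021, 0.1799, 0.0887]
orientation: [-3.14, 0.057, -0.005]
force: [-6.2, -1.6, 17.6]
opening: 0.0007
gripper_force: 9.0
```

send_rows --plan '[[[1,-0.003,0,-0.0025,0],[1,-0.006,0,-0.005,0],[1,-0.009,0,-0.0075,0],[1,-0.009,0,-0.0075,0]]]'

```text
t: 5.53
tool_pos: [0.5001, 0.18, 0.0867]
orientation: [-3.14, 0.057, -0.004]
force: [-4.7, -1.0, 11.8]
opening: 0.0005
gripper_force: 6.2
```

send_rows --plan '[[[1,-0.003,0,-0.003,0],[1,-0.006,0,-0.006,0],[1,-0.006,0,-0.006,0]]]'

```text
t: 5.78
tool_pos: [0.4977, 0.1798, 0.0836]
orientation: [-3.141, 0.057, -0.001]
force: [-0.9, 0.6, 4.0]
opening: 0.0005
gripper_force: 1.9
```

send_rows --plan '[[[1,0,0,0.005,0],[1,0,0,0.01,0],[1,0,0,0.02,0],[1,0,0,0.05,0],[1,0,0,0.1,0],[1,0,0,0.2,0],[1,0,0,0.35,0],[1,0,0,0.5,0],[1,-0.2,0,0.7,0],[1,-0.2,0,0.7,0],[1,-0.2,0,0.7,0]]]'

```text
t: 6.7
tool_pos: [0.4584, 0.1804, 0.2283]
orientation: [-3.139, 0.056, -0.011]
force: [0.5, 0.8, -0.2]
opening: 0.0008
gripper_force: 0.0
```

```bash
python3 - <<'E'
from h import *
np.set_printoptions(precision=4,suppress=True)
s=telemetry.read_state();print(s['t'],s['tool_pos'],s['orientation'])
a,_=shot('wrist','wC'); b,_=shot('scene','sC'); 
cv2.imwrite('pics/Cv.png',np.vstack([cv2.resize(a[:150,100:420],(800,375)),cv2.resize(b[135:265,250:410],(277,225)).repeat(1,0) if 0 else np.hstack([cv2.resize(b[135:265,250:410],(277,225)),np.zeros((225,523,3),np.uint8)])]))
# height profile along the orange module centreline
K,E,c=ext('wrist','wC'); d=np.load('pics/wC.npy'); v,u=np.mgrid[:384,:512]
P=np.stack([(u-K[0,2])/K[0,0]*d,-(v-K[1,2])/K[1,1]*d,-d,np.ones_like(d)],-1)@E.T
ax=np.array([np.cos(-.041),np.sin(-.041)]);ay=np.array([-ax[1],ax[0]])
r=P[...,:2]-np.array([.602,.1738]);X=r@ax;Y=r@ay
for y0 in (0,.095,-.095):
  for x0 in (-.105,-.09,-.075,-.05,-.03,-.01,.01,.03,.05):
    m=(abs(X-x0)<.005)&(abs(Y-y0)<.012)&(P[...,2]>.03)&(d>0); print(round(float(np.median(P[...,2][m])),4) if m.any() else None,end=' ')
  print()
E
```

```text
6.7 [0.4584 0.1804 0.2283] [-3.1388  0.0562 -0.0106]
0.3116 0.067 0.0689 0.0718 0.0743 0.0771 0.0796 0.082 None 
0.0722 0.0722 0.0718 0.0717 0.0721 0.0716 0.0723 0.0723 None 
0.0722 0.0719 0.0716 0.0716 0.0721 0.0717 0.0723 0.0723 None
```

View pics/Cv.png

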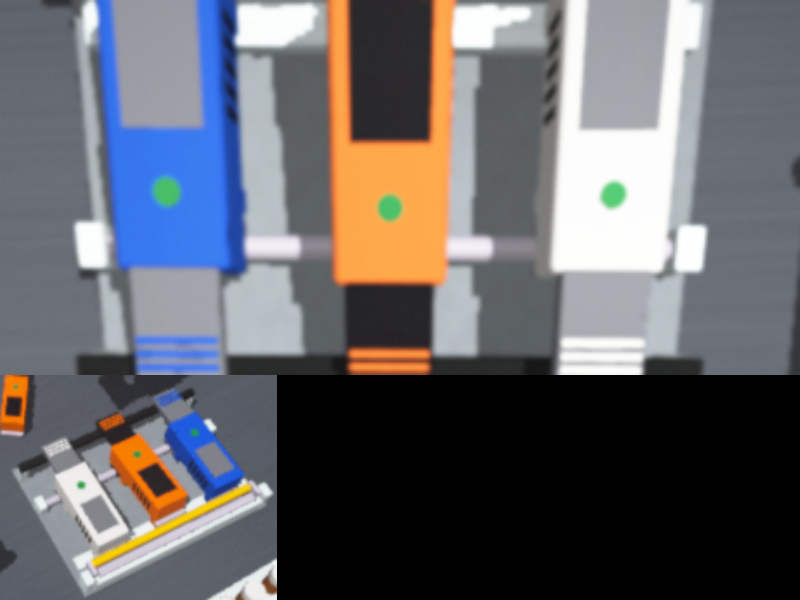

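It popped: the orange module is tilted 0.125 rad and propped on the catch, and both blanks are level. Next is the grasp.

send_rows --plan '[[[-0.5,0.3,-0.01,-0.1,0],[-0.5,0.653,-0.032,-0.2,0],[-0.5,0.653,-0.032,-0.3,0],[-0.5,0.653,-0.032,-0.4,0],[-0.5,0.653,-0.032,-0.5,0],[-0.5,0.653,-0.032,-0.5,0],[-0.5,0.653,-0.032,-0.5,0],[-0.5,0.653,-0.032,-0.5,0],[-0.5,0.653,-0.032,-0.5,0],[-0.5,0.653,-0.032,-0.5,0],[-0.5,0.653,-0.032,-0.5,0],[-0.5,0.653,-0.032,-0.5,0]]]'

```text
t: 7.8
tool_pos: [0.5888, 0.1735, 0.1247]
orientation: [-3.141, 0.057, -0.003]
force: [0.2, -0.6, 0.0]
opening: 0.0693
gripper_force: 0.0
```

send_rows --plan '[[[-0.5,0,0.003,-0.08,0],[-0.5,0,0.003,-0.16,0],[-0.5,0,0.003,-0.22,0],[-0.5,0,0.003,-0.26,0],[-0.5,0,0.003,-0.28,0],[-0.5,0,0.003,-0.285,0],[-0.5,0,0.003,-0.285,0],[-0.2,0,0.003,-0.285,0],[-0.14,0,0.003,-0.285,0],[-0.1,0,0.003,-0.285,0],[0,0,0.003,-0.285,0],[0.2,0,0.003,-0.285,0],[0.2,0,0.003,-0.285,0],[0.2,0,0.003,-0.285,0]]]' --force 15

```text
t: 8.97
tool_pos: [0.5888, 0.1745, 0.0671]
orientation: [-3.14, 0.057, -0.002]
force: [-1.2, 3.9, 5.9]
opening: 0.0501
gripper_force: 15.0
```

send_rows --plan '[[[0.2,0,0,0.01,0],[0.2,0,0,0.03,0],[0.2,0,0,0.06,0],[0.2,0,0,0.1,0],[0.2,0,0,0.15,0],[0.2,0,0,0.22,0],[0.2,0,0,0.3,0],[0.2,0,0,0.38,0],[0.2,0,0,0.45,0],[0.2,0,0,0.45,0],[0.2,0,0,0.45,0]]]' --force 20

```text
t: 9.88
tool_pos: [0.5893, 0.174, 0.1581]
orientation: [-3.14, 0.057, -0.005]
force: [-0.0, 0.2, -5.1]
opening: 0.05
gripper_force: 20.0
```

```bash
cat > prof.py <<'E'
from h import *
def prof(f,org,yaw,xs,ys,n='scene',zmin=.03,dy=.012):
    K,E,c=ext(n,f); d=np.load('pics/'+f+'.npy'); v,u=np.mgrid[:384,:512]
    P=np.stack([(u-K[0,2])/K[0,0]*d,-(v-K[1,2])/K[1,1]*d,-d,np.ones_like(d)],-1)@E.T
    ax=np.array([np.cos(yaw),np.sin(yaw)]);ay=np.array([-ax[1],ax[0]]); r=P[...,:2]-np.array(org);X=r@ax;Y=r@ay
    for y0 in ys:
        print(y0,[round(float(np.median(P[...,2][m])),4) if (m:=(abs(X-x0)<.005)&(abs(Y-y0)<dy)&(P[...,2]>zmin)&(d>0)).any() else None for x0 in xs])
E
python3 - <<'E'
from prof import *
s=telemetry.read_state();print(s['t'],s['tool_pos'],s['force'],s['opening'],s['gripper_force'])
b,_=shot('scene','sD');cv2.imwrite('pics/Dv.png',cv2.resize(b[60:260,230:430],(600,600),interpolation=cv2.INTER_CUBIC))
prof('sD',(.602,.1738),-.041,np.arange(-.11,.06,.015),(0,.095,-.095))
E
```

```text
9.8833 [0.58934959 0.17402526 0.15810946] [-0.04381451  0.20292865 -5.09610993] 0.05001655328738079 19.992949068546295
0 [0.1579, None, None, None, 0.0308, 0.5604, 0.5648, 0.5643, 0.2906, 0.4292, 0.1758, 0.1624]
0.095 [None, None, None, None, 0.074, 0.0739, 0.0745, 0.075, 0.0754, 0.0758, 0.0738, 0.0721]
-0.095 [0.514, 0.5161, 0.0767, 0.0738, 0.0736, 0.2322, 0.2334, 0.2317, 0.2304, 0.0756, 0.074, 0.0706]
```

View pics/Dv.png

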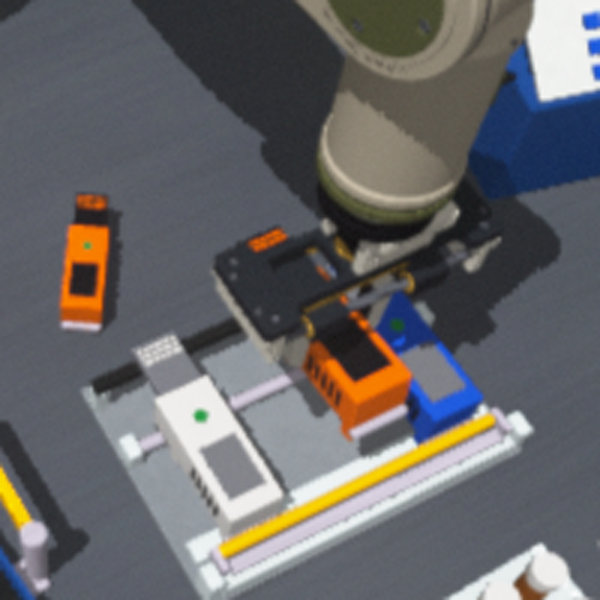

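send_rows --plan '[[[0.2,0,-0.05,0.02,0],[0.2,-0.02,-0.15,0.02,0.02],[0.2,-0.04,-0.3,0.02,0.04],[0.2,-0.06,-0.45,0.02,0.06],[0.2,-0.08,-0.6,0.02,0.08],[0.2,-0.1,-0.75,0.02,0.1],[0.2,-0.12,-0.85,0.02,0.11],[0.2,-0.13,-0.9,0.02,0.11]]]'

```text
t: 10.6
tool_pos: [0.5608, -0.0094, 0.1591]
orientation: [3.139, 0.121, -0.004]
force: [0.3, -0.8, -4.6]
opening: 0.0498
gripper_force: 20.0
```

send_rows --plan '[[[0.2,0,-0.1,0,0],[0.2,-0.02,-0.2,0,0],[0.2,-0.03,-0.35,0,0],[0.2,-0.04,-0.5,0,0],[0.2,-0.05,-0.62,0,0],[0.2,-0.05,-0.7,0,0],[0.2,-0.05,-0.735,0,0],[0.2,-0.05,-0.735,0,0],[0.2,-0.05,-0.735,0,0]]]'

```text
t: 11.35
tool_pos: [0.552, -0.1526, 0.1597]
orientation: [-3.138, -0.123, 0.001]
force: [-0.3, 0.6, -3.8]
opening: 0.0498
gripper_force: 20.0
```

send_rows --plan '[[[0.2,0,0,-0.04,0],[0.2,0,0,-0.1,0],[0.2,0,0,-0.18,0],[0.2,0,0,-0.26,0],[0.2,0,0,-0.34,0],[0.2,0,0,-0.4,0],[0.2,0,0,-0.45,0],[0.2,0,0,-0.48,0],[0.2,0,0,-0.5,0],[0.2,0,0,-0.5,0],[0.2,0,0,-0.5,0]]]'

```text
t: 12.27
tool_pos: [0.5527, -0.1532, 0.0607]
orientation: [3.139, 0.124, 0.001]
force: [0.9, -0.8, -4.1]
opening: 0.0497
gripper_force: 20.0
```

send_rows --plan '[[[0.2,0,0,-0.005,0],[0.2,0,0,-0.01,0],[0.2,0,0,-0.015,0],[0.2,0,0,-0.02,0],[0.2,0,0,-0.025,0],[0.2,0,0,-0.03,0],[0.2,0,0,-0.03,0]]]' --force 12

```text
t: 12.85
tool_pos: [0.5521, -0.1531, 0.0539]
orientation: [-3.139, -0.124, 0.001]
force: [-1.2, -0.6, -3.5]
opening: 0.05
gripper_force: 12.0
```

send_rows --plan '[[[0.2,0,0,-0.005,0],[0.2,0,0,-0.01,0],[0.2,0,0,-0.015,0],[0.2,0,0,-0.02,0],[0.2,0,0,-0.02,0]]]'

```text
t: 13.27
tool_pos: [0.5529, -0.1531, 0.0506]
orientation: [3.139, 0.124, 0.002]
force: [1.3, 0.3, 0.3]
opening: 0.0499
gripper_force: 12.0
```

```bash
python3 - <<'E'
from prof import *
s=telemetry.read_state();print(s['t'],s['tool_pos'],s['force'])
shot('wrist','wE');prof('wE',(.562,-.1528),.079,np.arange(-.11,.06,.015),(0,),'wrist',.02)
E
```

```text
13.2667 [ 0.55286447 -0.15311174  0.0506433 ] [1.29717005 0.27129144 0.33981723]
0 [None, None, None, None, 0.0555, 0.057, 0.0586, 0.0606, 0.152, 0.0649, 0.0651, 0.0655]
```

send_rows --plan '[[[0.2,0,0,-0.005,0],[0.2,0,0,-0.01,0],[0.2,0,0,-0.015,0],[0.2,0,0,-0.015,0]]]' --force 9

```text
t: 13.65
tool_pos: [0.5537, -0.1533, 0.0484]
orientation: [3.139, 0.124, 0.005]
force: [2.5, 1.5, 3.5]
opening: 0.0498
gripper_force: 9.0
```

```bash
python3 - <<'E'
from prof import *
s=telemetry.read_state();print(s['t'],s['tool_pos'],s['force'])
shot('wrist','wE');prof('wE',(.562,-.1528),.079,np.arange(-.11,.06,.015),(0,),'wrist',.02)
E
```

```text
13.65 [ 0.55367316 -0.15332247  0.0484223 ] [2.53748909 1.49354176 3.52745321]
0 [None, None, None, None, 0.0557, 0.0564, 0.0559, 0.0581, 0.1499, 0.129, 0.0604, 0.0601]
```

send_rows --plan '[[[0.2,0,0,-0.005,0],[0.2,0,0,-0.01,0],[0.2,0,0,-0.01,0]]]' --force 8

```text
t: 13.95
tool_pos: [0.5542, -0.1533, 0.0468]
orientation: [3.138, 0.124, 0.006]
force: [4.1, 2.3, 5.7]
opening: 0.0499
gripper_force: 8.0
```

```bash
python3 - <<'E'
from prof import *
s=telemetry.read_state();print(s['t'],s['tool_pos'],s['force'])
shot('wrist','wE');prof('wE',(.562,-.1528),.079,np.arange(-.11,.06,.015),(0,),'wrist',.02)
E
```

```text
13.95 [ 0.55415969 -0.15329236  0.04680496] [4.13307717 2.32015524 5.71049602]
0 [None, None, None, None, 0.0565, 0.0567, None, 0.057, 0.1482, 0.128, 0.0578, 0.0571]
```

send_rows --plan '[[[0.2,0,0,-0.002,0],[0.2,0,0,-0.002,0],[-0.1,0,0,-0.002,0],[-0.2,0,0,-0.002,0],[-0.33,0,0,-0.002,0],[-0.33,0,0,-0.002,0],[-0.33,0,0,-0.002,0],[-0.33,0,0,0.05,0],[-0.33,0,0,0.15,0],[-0.33,0,0,0.3,0],[-0.33,0,0,0.45,0],[-0.33,0,0,0.6,0],[1,0,0,0.6,0],[1,0,0,0.6,0]]]' --force 3

```text
t: 15.17
tool_pos: [0.5541, -0.1538, 0.1689]
orientation: [3.137, 0.124, 0.008]
force: [0.2, 0.4, -0.5]
opening: 0.0528
gripper_force: 0.0
```

```bash
python3 - <<'E'
from prof import *
s=telemetry.read_state();print(s['t'],s['tool_pos'],s['force'],s['opening'])
a,_=shot('wrist','wF');prof('wF',(.562,-.1528),.079,np.arange(-.11,.06,.015),(-.015,0,.015),'wrist',.02,.005)
cv2.imwrite('pics/wFv.png',cv2.resize(a[:240,100:420],(800,600),interpolation=cv2.INTER_CUBIC))
E
```

```text
15.1667 [ 0.55407565 -0.1538064   0.1688971 ] [ 0.17075407  0.3733587  -0.49969847] 0.05284787409128912
-0.015 [None, None, 0.0562, 0.0564, 0.0567, 0.0567, 0.0566, 0.057, 0.2711, 0.2512, 0.0572, 0.0566]
0 [None, None, 0.0564, 0.0568, 0.0567, 0.057, 0.0568, 0.0568, 0.2711, 0.2512, 0.0576, 0.0566]
0.015 [None, None, 0.0557, 0.0565, 0.0567, 0.0566, 0.0567, 0.0567, 0.271, 0.2511, 0.0571, 0.0566]
```

View pics/wFv.png

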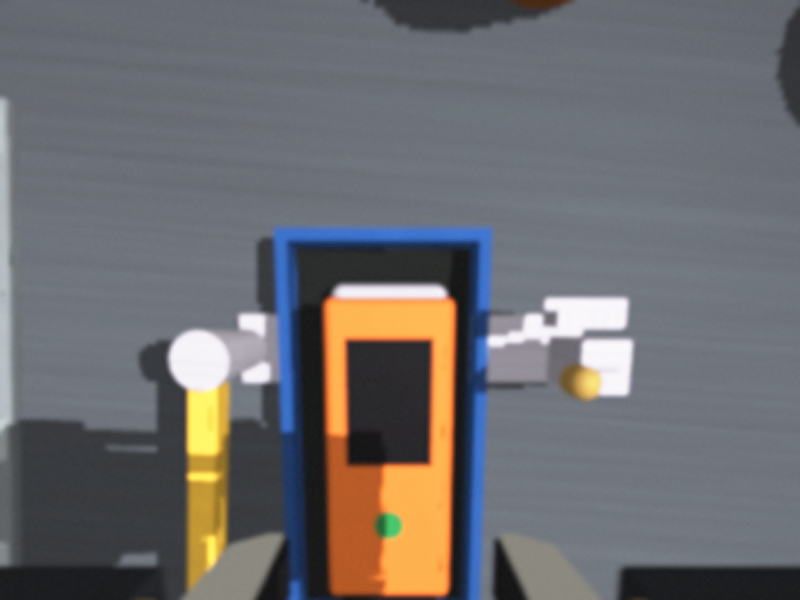

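The module lies flat and centred in the tray (top 57 mm everywhere), with the hinge at (200,360) and the bead at (580,382). Next I'll plan the keeper sweep.

```bash
python3 - <<'E'
from h import *
np.set_printoptions(precision=3,suppress=True)
s=telemetry.read_state();p=s['tool_pos'];print(p)
yaw=.079;R=np.array([[np.cos(yaw),-np.sin(yaw)],[np.sin(yaw),np.cos(yaw)]]);H=np.array([.5974,-.0871])
def c(q,gap=0):
    u=np.array([-np.sin(q),-np.cos(q)]);n=np.array([-np.cos(q),np.sin(q)])
    rc=.097-(-.0075*np.sin(q)*np.sign(np.cos(q))+.0175*np.cos(q))
    return H+R@(rc*u+(.005+.0075*abs(np.cos(q))+.0175*np.sin(q)+gap)*n)
print('start',c(1.64,.012),(c(1.64,.012)-p[:2])/.2)
b=c(1.64,.012)
for q in np.r_[1.5,1.4,1.2,1.,.8,.6,.4,.3,.25,.2,.15,.1,.05,0,-.03]: print(round(float(q),2),c(q),(c(q)-b)/.2)
E
```

```text
[ 0.553 -0.153  0.167]
start [ 0.506 -0.053] [-0.233  0.502]
1.5 [ 0.492 -0.08 ] [-0.072 -0.134]
1.4 [ 0.493 -0.089] [-0.065 -0.182]
1.2 [ 0.499 -0.108] [-0.037 -0.275]
1.0 [ 0.508 -0.125] [ 0.01 -0.36]
0.8 [ 0.521 -0.14 ] [ 0.072 -0.434]
0.6 [ 0.536 -0.152] [ 0.148 -0.494]
0.4 [ 0.553 -0.161] [ 0.234 -0.539]
0.3 [ 0.562 -0.164] [ 0.28  -0.554]
0.25 [ 0.567 -0.165] [ 0.304 -0.56 ]
0.2 [ 0.572 -0.166] [ 0.328 -0.565]
0.15 [ 0.577 -0.167] [ 0.352 -0.568]
0.1 [ 0.582 -0.167] [ 0.376 -0.571]
0.05 [ 0.586 -0.167] [ 0.4   -0.572]
0.0 [ 0.591 -0.167] [ 0.424 -0.572]
-0.03 [ 0.594 -0.167] [ 0.439 -0.571]
```

send_rows --plan '[[[1,-0.1,0.2,0,0],[1,-0.2,0.4,0,0],[1,-0.235,0.52,0,0],[1,-0.235,0.52,-0.05,0],[1,-0.235,0.52,-0.15,0],[1,-0.235,0.52,-0.25,0],[1,-0.235,0.52,-0.33,0],[1,-0.235,0.52,-0.38,0],[1,-0.235,0.52,-0.41,0],[1,-0.235,0.52,-0.41,0],[1,-0.235,0.52,-0.41,0]]]' --force 20

```text
t: 16.13
tool_pos: [0.5052, -0.0493, 0.0831]
orientation: [-3.139, -0.123, 0.001]
force: [-0.2, 0.4, 0.8]
opening: 0.0006
gripper_force: 0.0
```

send_rows --plan '[[[1,-0.03,-0.05,0,0],[1,-0.06,-0.1,0,0],[1,-0.065,-0.15,0,0],[1,-0.06,-0.2,0,0],[1,-0.048,-0.25,0,0],[1,-0.033,-0.295,0,0],[1,-0.01,-0.34,0,0],[1,0.014,-0.38,0,0],[1,0.045,-0.42,0,0],[1,0.076,-0.453,0,0],[1,0.115,-0.485,0,0],[1,0.152,-0.513,0,0],[1,0.195,-0.54,0,0],[1,0.238,-0.558,0,0],[1,0.26,-0.566,0,0],[1,0.26,-0.566,0,0]]]'

```text
t: 17.47
tool_pos: [0.5583, -0.1628, 0.0831]
orientation: [3.139, 0.124, 0.001]
force: [0.7, 0.5, -0.1]
opening: 0.0005
gripper_force: 0.0
```

```bash
python3 - <<'E'
from h import *
s=telemetry.read_state();print(s['t'],s['tool_pos'],s['force'])
a,_=shot('scene','sG');cv2.imwrite('pics/Gv.png',cv2.resize(a[180:300,160:320],(800,600),interpolation=cv2.INTER_CUBIC))
E
```

```text
17.4667 [ 0.55832228 -0.16277619  0.08313303] [ 0.71286145  0.45470101 -0.05880679]
```

View pics/Gv.png

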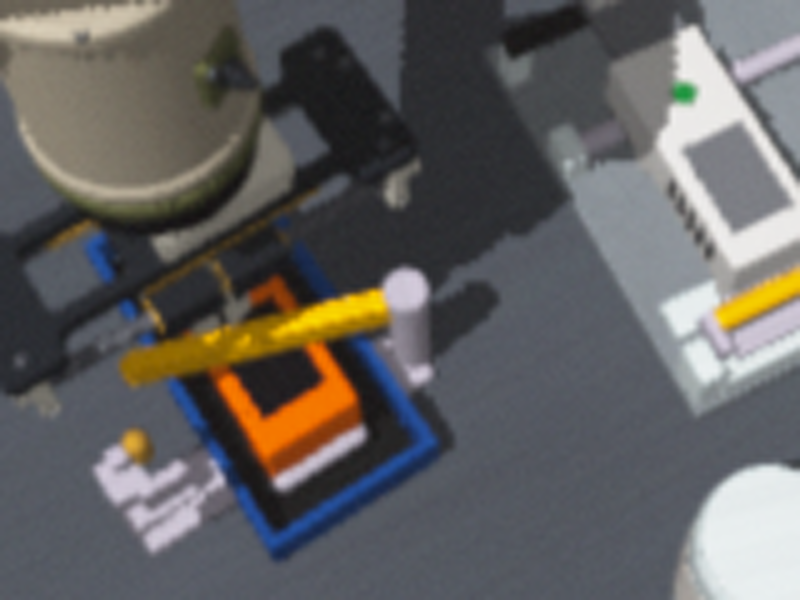

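The bar is well on its way across the module, pushed by the fingers. Next I'll close it gently onto the bead.

send_rows --plan '[[[1,0.03,-0.01,0,0],[1,0.055,-0.013,0,0],[1,0.08,-0.017,0,0],[1,0.09,-0.018,0,0],[1,0.1,-0.018,0,0],[1,0.1,-0.018,0,0]]]'

```text
t: 18.02
tool_pos: [0.5777, -0.1659, 0.0833]
orientation: [3.139, 0.124, 0.001]
force: [-0.9, -0.4, 0.5]
opening: 0.0002
gripper_force: 0.0
```

send_rows --plan '[[[1,0.01,0,0,0],[1,0.02,0,0,0],[1,0.03,0,0,0],[1,0.03,0,0,0]]]'

```text
t: 18.35
tool_pos: [0.5827, -0.1661, 0.0832]
orientation: [3.139, 0.123, -0.003]
force: [-3.9, -0.6, 1.1]
opening: 0.0004
gripper_force: 2.1
```

send_rows --plan '[[[1,0.008,0,0,0],[1,0.016,0,0,0],[1,0.016,0,0,0]]]'

```text
t: 18.6
tool_pos: [0.5866, -0.1661, 0.0832]
orientation: [3.139, 0.123, 0.0]
force: [-3.4, -1.7, -0.2]
opening: 0.0002
gripper_force: 1.0
```

send_rows --plan '[[[1,0.008,0,0,0],[1,0.016,0,0,0],[1,0.016,0,0,0]]]'

```text
t: 18.85
tool_pos: [0.5902, -0.1658, 0.0833]
orientation: [-3.139, -0.124, -0.001]
force: [-0.2, -0.5, -0.7]
opening: 0.0004
gripper_force: 0.0
```

send_rows --plan '[[[1,0.006,0,0,0],[1,0.012,0,0,0],[1,0.012,0,0,0]]]'

```text
t: 19.1
tool_pos: [0.5904, -0.1658, 0.0831]
orientation: [-3.138, -0.124, 0.006]
force: [-11.2, 0.6, 7.4]
opening: 0.0002
gripper_force: 5.4
```

send_rows --plan '[[[1,-0.03,0,0,0],[1,-0.08,0,0,0],[1,-0.08,0,0.1,0],[1,-0.1,0,0.25,0],[1,-0.2,0,0.45,0],[1,-0.35,0,0.65,0],[1,-0.5,0,0.8,0],[1,-0.6,0,0.8,0],[1,-0.6,0,0.8,0]]]'

```text
t: 19.85
tool_pos: [0.4709, -0.1666, 0.2478]
orientation: [3.136, 0.123, 0.009]
force: [-1.0, 0.2, 0.5]
opening: 0.0009
gripper_force: 0.0
```

```bash
python3 - <<'E'
from prof import *
s=telemetry.read_state();print(s['t'],s['tool_pos'],s['force'])
a,_=shot('wrist','wH');b,_=shot('scene','sH')
cv2.imwrite('pics/Hv.png',np.hstack([cv2.resize(a[:200,120:320],(400,400)),cv2.resize(b[130:300,160:410],(400,272)) if 0 else cv2.resize(b[130:330,180:380],(400,400))]))
K,E,c=ext('wrist','wH');d=np.load('pics/wH.npy');v,u=np.mgrid[:384,:512]
P=np.stack([(u-K[0,2])/K[0,0]*d,-(v-K[1,2])/K[1,1]*d,-d,np.ones_like(d)],-1)@E.T
h=cv2.cvtColor(a,cv2.COLOR_BGR2HSV);m=(h[...,0]>22)&(h[...,0]<33)&(h[...,1]>150)&(abs(P[...,2]-.084)<.004)&(abs(P[...,0]-.6)<.06)
yaw=.079;R=np.array([[np.cos(yaw),-np.sin(yaw)],[np.sin(yaw),np.cos(yaw)]])
Q=(P[m][:,:2]-[.562,-.1528])@R;print(m.sum());k=np.polyfit(Q[:,1],Q[:,0],1);print('angle',k,Q.min(0),Q.max(0))
prof('wH',(.562,-.1528),.079,np.arange(-.09,.06,.015),(0,),'wrist',.02,.01)
E
```

```text
19.85 [ 0.47091823 -0.16659243  0.24776839] [-0.9654964   0.18782675  0.53583017]
240
angle [-0.00104964  0.03691463] [ 0.03537083 -0.06568099] [0.04508208 0.05174696]
0 [0.2458, 0.3473, 0.3369, 0.0566, 0.057, 0.0567, 0.0573, 0.0574, 0.0575, 0.0836]
```

View pics/Hv.png

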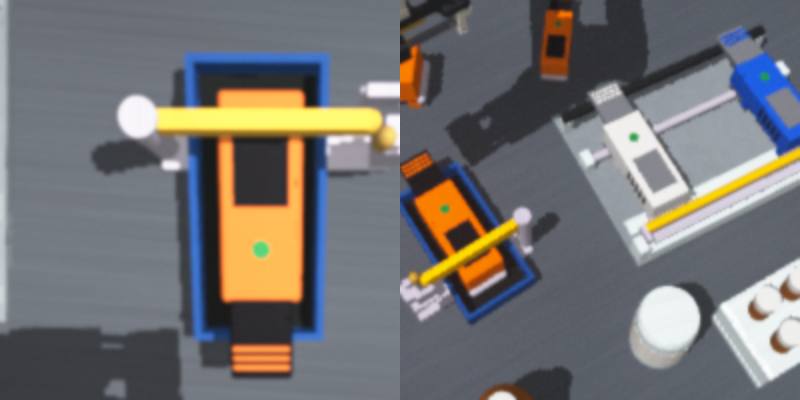

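The bar is shut, at an angle of about 0 with the bead behind its end. The module is flat underneath and the blanks are still clipped.

```bash
python3 -c "
from plant import order; print(order.close_job())"
```

```text
the job is handed in; nothing more can be done
None
```

The job is handed in at about 20 s: the orange module lies flat in the blue tray, the keeper bar is shut behind its bead, and the blue and white modules are still clipped on the rail; the tail press briefly reached about 26 N (15–25 N expected) before the catch let go.

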